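# Blow-out stroke of a leaning pipette

### The arm

A 6-joint arm with a two-finger parallel gripper is mounted at the origin on a cart in front of the work surface, level with it; the furniture and walls round the work are solid. World frame = base frame: x ahead of the robot, y to its left, z up, the work surface at z = 0. Lengths are in m, angles in rad, forces in N, time in s.
With the tool pointing down it reaches from about 0.225 to 0.875 m from the base axis. Payload 3.4 kg.
Tool frame: the origin (TCP) lies at the centre of the arm's flange, where the gripper is bolted on; the fingertips stand manip.tcp_to_tips ahead of it and the grasp point (between the pads) lies 155 mm ahead of it (manip.tcp_to_tips is the distance from the TCP to the fingertips, in m); z points along the fingers, y is the line along which they close (so a half turn about z gives the same grasp; the last joint's range is limited). The gripper opens to 85 mm and grips with 20 to 120 N. Pads are 22 mm wide; open, the fingers measure 114 mm over their backs; the gripper's body (76 mm by 85 mm) begins 54 mm behind the grasp point. The pads swing forward as they close: fully open they stand 13 mm farther back than shut.
Start: joints at [1.178, 0.276, 1.505, -0, 1.361, -0.121], TCP at [0.154, 0.554, 0.405] pointing down, gripper open.
Joint ranges: [-2.89, 2.89], [-0.75, 2.08], [0.22, 2.7], [-1.18, 4.32], [0.11, 2.71], [-2.7, 2.7]. Speed limits (rad/s): [2.57, 2.57, 3.14, 3.14, 3.14, 3.14].

### API

Orientations are given as a unit quaternion [w, x, y, z].
In Python, from rig import sensors, imaging, manip gives the robot as it stands. The module is installed in compiled form; this text tells all that it offers.
- The arm moves only by the tool jog_arm, never from a script. Its argument "plan" is a list of rows, each an object of numbers: "dx", "dy", "dz": the shift along the tool's x, y, z in mm; "ax", "ay", "az": the turn, a rotation vector about the tool's x, y, z in units of 6 degrees (1.0 is 6 degrees); "grip": the closure, from 0 (fully open) to 1 (shut). A call has 1 to 20 rows; each row shifts and turns the commanded pose from where the row before left it, along the tool's axes as they then stand; what a row does not reach is not made up. A row lasts 1/12 s, in which the tool goes at most 41.7 mm and 7.16 degrees, less where a joint would pass 70% of its speed; a pose out of reach is approached as far as the arm can. A call is refused whole if a number of a shift passes 41.7 or a number of a turn 1, either way. A call with a gripper value outside its range is refused whole. The fingers move at their own pace and stop on an object; "grip_force" is the grip in N (left out, the last holds). Time passes only in rows, so rows that do not move let the fingers close. It gives the time, the measured TCP pose, the force, the opening and the grip force at its end, in the units of the state.
- sensors.get_state(): the state, without advancing time (a new reading comes with each control period).
- imaging.get_image(name): name is "scene" or "top"; returns a dict with "image" (384x512x3 uint8, red, green, blue), "K" (3x3 intrinsics, pixels), "k1" (the pictures are not rectified: a ray, as slopes to the right and down, at radius r is drawn at 1 + k1 r^2 times it, then the intrinsics apply), "extrinsics" (4x4, takes a point from world to camera coordinates). Camera axes: x right, y up, looking along -z (the intrinsics and any distortion apply to the point x, -y, -z); pixel columns grow to the right and rows downward; lengths in m; the calibration is good to about 2 mm. A picture is of the moment at which its call begins. There is no depth.
- manip.sign_off(): hands the job in; it is judged then, once.
The state is a dict: "clock": time; "qpos": joint angles; "qd": joint speeds; "effort": joint torques, N m; "position": TCP position; "ee_rot": TCP orientation; "contact_force": force on the tool from outside, world axes, zero at the start; "moment": the same for the moment, N m; "width": finger opening in m; "gripper_force": force on a finger pad.
Only numpy, scipy, OpenCV 4.12 (cv2) and the standard library are available. Lean on these libraries where they do the work, as an engineer would, in place of code of your own. Each camera call takes 0.05 s, during which the arm holds its last target. There are 200 camera calls.

### The job

Slide the carriage by its handle all the way in, so that the dish is under the pipette's tip. Then press the pipette's button down to the first stop and rest still there for about a second (pressing only lightly against it, not into the stiffer travel beyond); then press on through to the hard second stop, stay there for half a second without forcing it, and let the button come all the way back up. Do not push the vial and the dropper bottle beside the stand.

Things in the scene. Friction and masses are not known exactly. Their poses are not given: they have to be found in the camera images.
- stand: Fixed aluminium stand: base 190 by 120 by 12 mm, track along y, two posts at the back, flat white roof. Origin at table level, 50 mm toward -x from the point under the pipette's tip; z up, y along the track; turned up to 0.3 rad about vertical. The pipette is clamped in its x-z plane, leaning 35 degrees from vertical, button end up and toward -x (the robot). Roof: 84 mm wide, 305 to 317 mm above the table.
- handle (a point): Centre of the upper grip of the carriage's handle: an upright black round knob on the carriage, 15 mm in diameter there, about 22 mm tall; this point is 14 mm below its top and 38 mm above the carriage's plate. It moves with the carriage. Roof and pipette stay at least 80 mm away from it.
- carriage (a joint): How far the carriage with the dish is from its inner end stop, in m: 0 is fully home (dish centred under the tip), up to 0.075 is out, along the stand's +y. It slides with about 1.5 N of friction and stays where it is left.
- pipette_tip (a point): Lower end of the pipette's clear tip, 45 mm above the table. Behaviour of the plunger: a soft spring (1 to 2 N) leads to the first stop, which lies 6 to 12 mm down: a setting inside, not to be seen, decides, so it must be felt. There the force jumps to about 6 N before the button goes on, then climbs to about 13.5 N over another 8 mm, where the second stop is hard.
- button_top (a point): Middle of the top of the pipette's button (white, round, 25 mm wide), on the pipette's axis, 226 mm from the tip when up. Pressing direction in the stand's axes: (0.574, 0, -0.819). The roof begins 20 mm behind (+x) and 75 mm above it, so a hand coming straight down hits the roof: press along the pipette's axis, tool tilted about 35 degrees.
- plunger: The plunger: the 9.5 mm thick button and its steel rod. Origin on the pipette's axis, 226 mm below the button's top (at the tip when up); z along the axis, up. Resting at the first stop means 3 to 9 N on it; held at the second stop, 13 N or a little more (40 N is too much). Springs push it back up when let go.
- vial: Bystander: capped glass vial, 27 mm in diameter, 64 mm tall, standing on the -y side of the stand; origin at the centre of its underside.
- bottle: Bystander: dropper bottle, 34 mm in diameter, 96 mm tall, standing on the -y side of the stand; origin at the centre of its underside.

How it is judged:
By the outcome, as a careful person would: the job done as asked, in the order asked, and still so for the second after the job is handed in, with the robot touching nothing.
It also fails if it takes over 64 s, if anything falls off the work surface, if the arm or the gripper's body presses on something with over 40 N, if the wrist force passes 120 N, or if a joint passes its speed limit or range.

## Working session

There is one attempt and no reset: what is moved stays moved. The work goes in short steps, Python scripts to look and compute and a tool call to move; the robot and the scene stay as the last step left them, time stands still between calls to the robot, and variables do not carry over. Pictures are saved under pics/ and viewed, at most 10 in all, crops included, and the job is handed in when it is done.

Besides the shell and the picture viewer there is one more tool, called after "Call:" as name([rows], argument=value, ...), one row to a line, values as JSON. jog_arm: Moves the arm, as the interface text tells. Its arguments: {"type":"object","properties":{"plan":{"type":"array"},"grip_force":{"type":"number"}},"required":["plan"]}

```bash
mkdir -p pics; cat > h.py <<'E'
import numpy as np, cv2
from rig import sensors, imaging, manip
def grab(n,f):
    d=imaging.get_image(n); cv2.imwrite(f,d['image'][:,:,::-1]); np.savez(f+'.npz',**{k:np.array(v) for k,v in d.items()}); return d
def ray(d,u,v):
    K=d['K'];k1=float(d['k1']);E=np.array(d['extrinsics'])
    D=np.array([k1,0,0,0,0.]);p=cv2.undistortPoints(np.array([[[u,v]]],float),np.array(K),D)[0,0]
    c=np.array([p[0],-p[1],-1]);R=E[:3,:3];o=-R.T@E[:3,3];r=R.T@c
    return o,r/np.linalg.norm(r)
def onz(d,u,v,z):
    o,r=ray(d,u,v);return o+r*(z-o[2])/r[2]
def proj(d,P):
    E=np.array(d['extrinsics']);c=E[:3,:3]@np.array(P)+E[:3,3];x=c[0]/-c[2];y=-c[1]/-c[2]
    s=1+float(d['k1'])*(x*x+y*y);K=np.array(d['K']);return (K@[x*s,y*s,1])[:2]
def tri(d1,p1,d2,p2):
    o1,r1=ray(d1,*p1);o2,r2=ray(d2,*p2)
    A=np.stack([r1,-r2],1);t=np.linalg.lstsq(A,o2-o1,rcond=None)[0]
    a=o1+r1*t[0];b=o2+r2*t[1];return (a+b)/2,np.linalg.norm(a-b)
E
python3 - <<'E'
from h import *
for n in('scene','top'):
    d=grab(n,f'pics/{n}0.png');E=np.array(d['extrinsics']);print(n,-E[:3,:3].T@E[:3,3],-E[2,:3],d['K'][0],d['k1'])
print(sensors.get_state(),manip.tcp_to_tips)
E
```

```text
scene [-0.06077891 -0.41790689  0.55792569] [ 0.74768238  0.45944179 -0.47946251] [390.7411528    0.         249.72155019] -0.08444312514524706
top [0.32341972 0.00334098 0.96753695] [ 0.30876167 -0.03671944 -0.95043038] [350.99402306   0.         258.67036397] -0.048829481990938166
{'clock': 0.1, 'qpos': array([ 1.17799614e+00,  2.76480894e-01,  1.50600008e+00,  2.28095342e-05,
        1.36070258e+00, -1.20990338e-01]), 'qd': array([-0.00153135, -0.00129679, -0.00371914, -0.00101643,  0.00024778,
       -0.00020296]), 'effort': array([ 1.03085131e-03, -4.17699265e+01, -2.46402615e+01, -3.42425055e-04,
        5.65402501e-03, -1.84079695e-06]), 'position': array([0.15429254, 0.55370646, 0.40395757]), 'ee_rot': array([-2.12893611e-04,  1.35489271e-01,  9.90778494e-01, -7.66514119e-04]), 'contact_force': array([-0.80197381,  0.60540618, -1.02538354]), 'moment': array([-0.02595417, -0.01649339,  0.03557856]), 'gripper_force': 0.0, 'width': 0.08544925317618772} 0.1734
```

View pics/scene0.png

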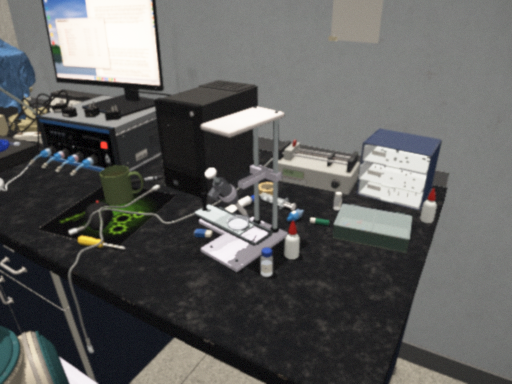

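View pics/top0.png

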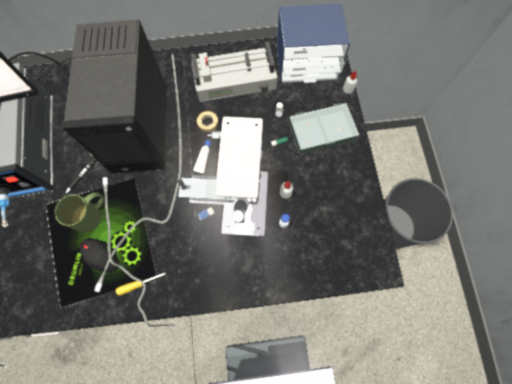

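```bash
python3 - <<'E'
import cv2,numpy as np
a=cv2.imread('pics/scene0.png')[100:290,190:310];b=cv2.imread('pics/top0.png')[110:240,175:300]
a=cv2.resize(a,None,fx=3,fy=3,interpolation=2);b=cv2.resize(b,None,fx=3.4,fy=3.4,interpolation=2)
c=np.zeros((570,360+b.shape[1],3),np.uint8);c[:,:360]=a;c[:b.shape[0],360:]=b;cv2.imwrite('pics/c0.png',c);print(c.shape)
E
```

```text
(570, 785, 3)
```

View pics/c0.png

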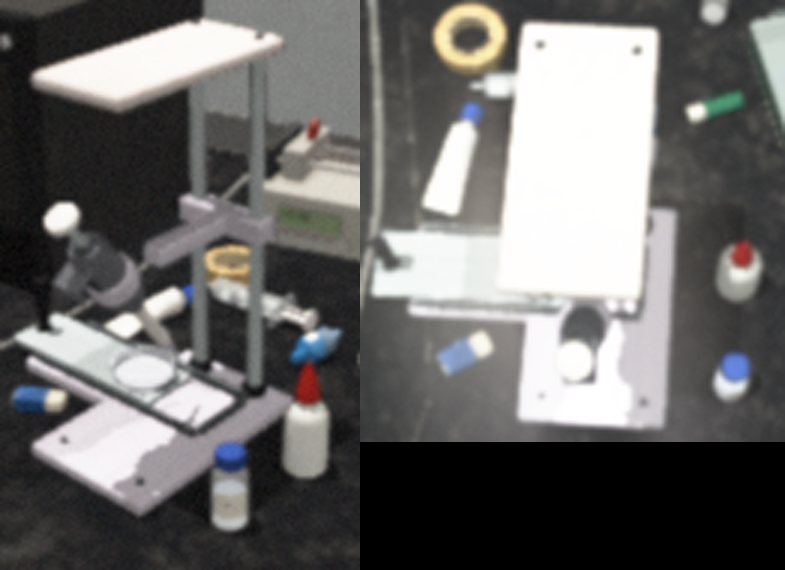

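```bash
cat >> h.py <<'E'
def load(f): return dict(np.load(f+'.npz'))
E
python3 - <<'E'
from h import *
s=load('pics/scene0.png');t=load('pics/top0.png')
T=lambda x,y:(175+(x-360)/3.4,110+y/3.4); S=lambda x,y:(190+x/3,100+y/3)
B=[onz(t,*T(*p),.012) for p in[(518,420),(664,427),(676,210)]];print('base',np.round(B,4),np.linalg.norm(B[1]-B[0]),np.linalg.norm(B[2]-B[1]))
Bs=[onz(s,*S(*p),.012) for p in[(33,447),(143,513),(293,405)]];print('baseS',np.round(Bs,4))
for b in(B,Bs): 
    e=b[2]-b[1];f=b[0]-b[1];print('yaw',np.arctan2(e[1],e[0]),np.arctan2(-f[0],f[1]))
R=[onz(t,*T(*p),.317) for p in[(500,292),(638,298),(657,30),(523,24)]];print('roof',np.round(R,4))
for i in range(4):print(np.linalg.norm(R[i]-R[i-1]),end=' ')
e=R[2]-R[1];print('yaw',np.arctan2(e[1],e[0]))
print('button',tri(s,S(62,214),t,T(575,358)))
print('handle top',tri(s,S(45,279),t,T(379,241)), )
print('vial',onz(t,*T(736,366),.064),'bottle',onz(t,*T(741,252),.096))
E
```

```text
base [[ 0.5248  0.0838  0.012 ]
 [ 0.5041 -0.033   0.012 ]
 [ 0.6894 -0.0679  0.012 ]] 0.11860014010831149 0.18851749128247652
baseS [[ 0.524   0.0804  0.012 ]
 [ 0.4983 -0.0396  0.012 ]
 [ 0.679  -0.0723  0.012 ]]
yaw -0.18623530061661747 -0.1750005467647148
yaw -0.17915117628704744 -0.21117930647751085
roof [[ 0.5356  0.0614  0.317 ]
 [ 0.5221 -0.0165  0.317 ]
 [ 0.692  -0.0496  0.317 ]
 [ 0.7068  0.032   0.317 ]]
0.17364938347508804 0.0789798156096054 0.17309001750437722 0.08291813920587289 yaw -0.19253199840259366
button (array([0.51356574, 0.0259306 , 0.2308822 ]), np.float64(0.0008712904347620674))
handle top (array([0.67200091, 0.1750975 , 0.07021137]), np.float64(0.0024330049984421405))
vial [ 0.53474758 -0.09285499  0.064     ] bottle [ 0.61633748 -0.10684119  0.096     ]
```

```bash
cat >> h.py <<'E'
from scipy.spatial.transform import Rotation as Ro
def rot(q): return Ro.from_quat(np.roll(q,-1))
def target(z,y):  # tool z and y directions
    z=np.array(z,float);z/=np.linalg.norm(z);y=np.array(y,float);y-=z*(y@z);y/=np.linalg.norm(y)
    return Ro.from_matrix(np.stack([np.cross(y,z),y,z],1))
yaw=-0.185;U=np.array([np.cos(yaw),np.sin(yaw),0]);V=np.array([-np.sin(yaw),np.cos(yaw),0])
def delta(p,R,st=None):
    st=st or sensors.get_state();R0=rot(st['ee_rot'])
    print('shift mm',np.round(R0.inv().apply(np.array(p)-st['position'])*1e3,1),'in final axes',np.round(R.inv().apply(np.array(p)-st['position'])*1e3,1),'turn units',np.round(np.degrees((R0.inv()*R).as_rotvec())/6,3))
E
python3 - <<'E'
from h import *
t=load('pics/top0.png');s=load('pics/scene0.png')
print('tower foot',onz(t,162,165,0),onz(t,105,170,0),onz(s,167,186,0))
h=np.array([.672,.175,.056])
delta(h+[0,0,.155+.12],target([0,0,-1],V))
E
```

```text
tower foot [ 7.55944812e-01  2.42042954e-01 -1.11022302e-16] [0.76218984 0.41362733 0.        ] [0.75807226 0.396995   0.        ]
shift mm [-600.4 -225.7   73.2] in final axes [-578.5 -277.    73. ] turn units [-0.015 -0.003 -0.829]
```

Call:
jog_arm([
  {"az": -0.83,"grip": 0.3},
  {"dx": -36,"dy": -17.3,"dz": 4.5,"grip": 0.3},
  {"dx": -36,"dy": -17.3,"dz": 4.5,"grip": 0.3},
  {"dx": -36,"dy": -17.3,"dz": 4.5,"grip": 0.3},
  {"dx": -36,"dy": -17.3,"dz": 4.5,"grip": 0.3},
  {"dx": -36,"dy": -17.3,"dz": 4.5,"grip": 0.3},
  {"dx": -36,"dy": -17.3,"dz": 4.5,"grip": 0.3},
  {"dx": -36,"dy": -17.3,"dz": 4.5,"grip": 0.3},
  {"dx": -36,"dy": -17.3,"dz": 4.5,"grip": 0.3},
  {"dx": -36,"dy": -17.3,"dz": 4.5,"grip": 0.3},
  {"dx": -36,"dy": -17.3,"dz": 4.5,"grip": 0.3},
  {"dx": -36,"dy": -17.3,"dz": 4.5,"grip": 0.3},
  {"dx": -36,"dy": -17.3,"dz": 4.5,"grip": 0.3},
  {"dx": -36,"dy": -17.3,"dz": 4.5,"grip": 0.3},
  {"dx": -36,"dy": -17.3,"dz": 4.5,"grip": 0.3},
  {"dx": -36,"dy": -17.3,"dz": 4.5,"grip": 0.3},
  {"grip": 0.3},
  {"grip": 0.3},
  {"grip": 0.3},
  {"grip": 0.3},
])

```text
$.plan[0]: bad value
```

```bash
python3 - <<'E'
from h import *
h=np.array([.672,.175,.056]);st=sensors.get_state();print(st['position'],st['qpos'],st['contact_force'],st['clock'])
delta(h+[0,0,.155],target([0,0,-1],V))
a=grab('scene','pics/s1.png')['image'][80:280,150:310];b=grab('top','pics/t1.png')['image'][90:250,140:290]
a=cv2.resize(a,None,fx=2.5,fy=2.5);b=cv2.resize(b,None,fx=2.5,fy=2.5)
c=np.zeros((500,a.shape[1]+b.shape[1],3),np.uint8);c[:a.shape[0],:a.shape[1]]=a;c[:b.shape[0],a.shape[1]:]=b;cv2.imwrite('pics/c1.png',c[:,:,::-1]);print(c.shape)
E
```

```text
[0.15429254 0.55370646 0.40395757] [ 1.17799614e+00  2.76480894e-01  1.50600008e+00  2.28095342e-05
  1.36070258e+00 -1.20990338e-01] [-0.80197381  0.60540618 -1.02538354] 0.1
shift mm [-600.4 -225.5  193.2] in final axes [-578.5 -277.   193. ] turn units [-0.015 -0.003 -0.829]
(500, 775, 3)
```

View pics/c1.png

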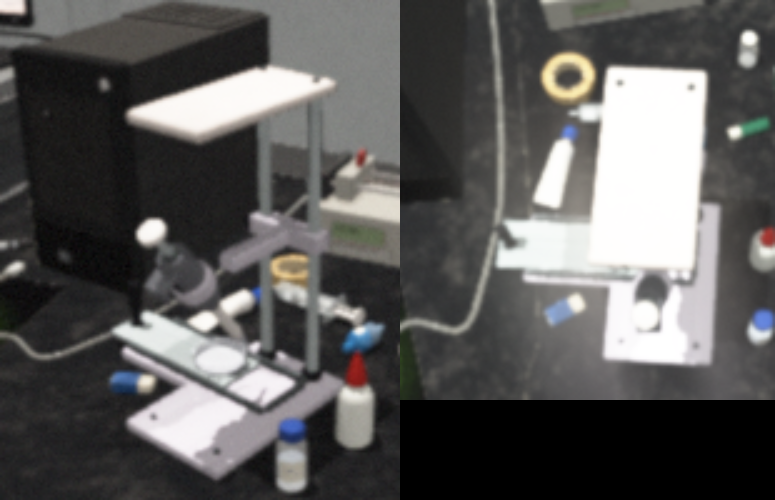

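The pictures still show the initial scene, because the call was refused. The knob is at about (143,275) in the left crop. I'll write the rows out in full.

Call:
jog_arm([
  {"dx": 0,"dy": 0,"dz": 0,"ax": 0,"ay": 0,"az": -0.83,"grip": 0.3},
  {"dx": -36,"dy": -17.3,"dz": 4.5,"ax": 0,"ay": 0,"az": 0,"grip": 0.3},
  {"dx": -36,"dy": -17.3,"dz": 4.5,"ax": 0,"ay": 0,"az": 0,"grip": 0.3},
  {"dx": -36,"dy": -17.3,"dz": 4.5,"ax": 0,"ay": 0,"az": 0,"grip": 0.3},
  {"dx": -36,"dy": -17.3,"dz": 4.5,"ax": 0,"ay": 0,"az": 0,"grip": 0.3},
  {"dx": -36,"dy": -17.3,"dz": 4.5,"ax": 0,"ay": 0,"az": 0,"grip": 0.3},
  {"dx": -36,"dy": -17.3,"dz": 4.5,"ax": 0,"ay": 0,"az": 0,"grip": 0.3},
  {"dx": -36,"dy": -17.3,"dz": 4.5,"ax": 0,"ay": 0,"az": 0,"grip": 0.3},
  {"dx": -36,"dy": -17.3,"dz": 4.5,"ax": 0,"ay": 0,"az": 0,"grip": 0.3},
  {"dx": -36,"dy": -17.3,"dz": 4.5,"ax": 0,"ay": 0,"az": 0,"grip": 0.3},
  {"dx": -36,"dy": -17.3,"dz": 4.5,"ax": 0,"ay": 0,"az": 0,"grip": 0.3},
  {"dx": -36,"dy": -17.3,"dz": 4.5,"ax": 0,"ay": 0,"az": 0,"grip": 0.3},
  {"dx": -36,"dy": -17.3,"dz": 4.5,"ax": 0,"ay": 0,"az": 0,"grip": 0.3},
  {"dx": -36,"dy": -17.3,"dz": 4.5,"ax": 0,"ay": 0,"az": 0,"grip": 0.3},
  {"dx": -36,"dy": -17.3,"dz": 4.5,"ax": 0,"ay": 0,"az": 0,"grip": 0.3},
  {"dx": -36,"dy": -17.3,"dz": 4.5,"ax": 0,"ay": 0,"az": 0,"grip": 0.3},
  {"dx": 0,"dy": 0,"dz": 0,"ax": 0,"ay": 0,"az": 0,"grip": 0.3},
  {"dx": 0,"dy": 0,"dz": 0,"ax": 0,"ay": 0,"az": 0,"grip": 0.3},
])

```text
clock: 1.7
position: [0.639, 0.1977, 0.3358]
ee_rot: [-0.001, 0.094, 0.996, -0.0]
contact_force: [-0.6, 0.8, -0.0]
width: 0.0598
gripper_force: 0.0
```

```bash
python3 - <<'E'
from h import *
h=np.array([.672,.175,.056]);st=sensors.get_state();print(st['position'],st['qpos'],st['contact_force'],st['clock'],st['width'])
delta(h+[0,0,.155],target([0,0,-1],V))
E
```

```text
[0.63901575 0.19773571 0.33578545] [ 1.96143284e-01  4.57025235e-01  1.39523310e+00  4.19493946e-05
  1.29105214e+00 -1.18642072e+00] [-0.5948787   0.78485083 -0.02496185] 1.7 0.05978174133024594
shift mm [-36.9 -16.1 124.7] in final axes [-36.6 -16.3 124.8] turn units [-0.006 -0.015 -0.031]
```

Call:
jog_arm([
  {"dx": -36.8,"dy": -16.2,"dz": 0,"ax": 0,"ay": 0,"az": 0,"grip": 0.3},
  {"dx": 0,"dy": 0,"dz": 20,"ax": 0,"ay": 0,"az": 0,"grip": 0.3},
  {"dx": 0,"dy": 0,"dz": 25,"ax": 0,"ay": 0,"az": 0,"grip": 0.3},
  {"dx": 0,"dy": 0,"dz": 15,"ax": 0,"ay": 0,"az": 0,"grip": 0.3},
  {"dx": 0,"dy": 0,"dz": 0,"ax": 0,"ay": 0,"az": 0,"grip": 0.3},
])

```text
clock: 2.12
position: [0.6683, 0.1776, 0.2733]
ee_rot: [-0.004, 0.092, 0.996, -0.001]
contact_force: [-1.0, -1.4, -0.5]
width: 0.06
gripper_force: 0.0
```

```bash
python3 - <<'E'
from h import *
h=np.array([.672,.175,.056])
delta(h+[0,0,.155],target([0,0,-1],V))
a=grab('scene','pics/s2.png')['image'][80:240,150:300];b=grab('top','pics/t2.png')['image'][90:240,140:290]
a=cv2.resize(a,None,fx=2.6,fy=2.6);b=cv2.resize(b,None,fx=2.6,fy=2.6)
c=np.zeros((420,a.shape[1]+b.shape[1],3),np.uint8);c[:a.shape[0],:a.shape[1]]=a;c[:b.shape[0],a.shape[1]:]=b;cv2.imwrite('pics/c2.png',c[:,:,::-1]);print(c.shape)
E
```

```text
shift mm [-4.7 -1.7 62.2] in final axes [-4.2 -1.9 62.3] turn units [-0.022 -0.08   0.01 ]
(420, 780, 3)
```

View pics/c2.png

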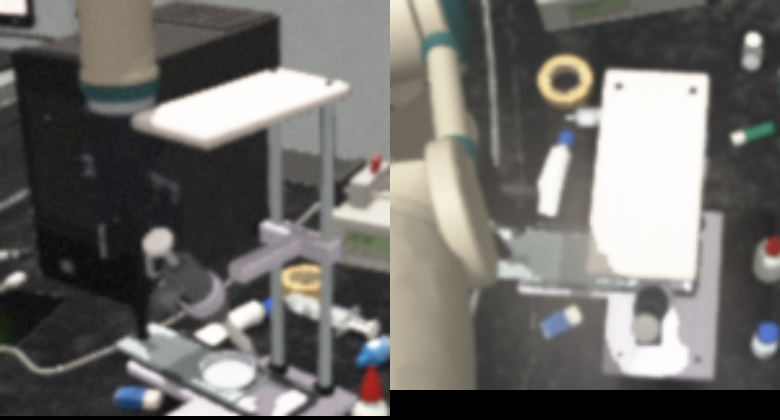

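Tool is above the knob, dark against the tower. I'll descend in small steps and watch the force.

Call:
jog_arm([
  {"dx": -2,"dy": -1,"dz": 15,"ax": 0,"ay": 0,"az": 0,"grip": 0.3},
  {"dx": -1,"dy": 0,"dz": 15,"ax": 0,"ay": 0,"az": 0,"grip": 0.3},
  {"dx": 0,"dy": 0,"dz": 10,"ax": 0,"ay": 0,"az": 0,"grip": 0.3},
  {"dx": 0,"dy": 0,"dz": 0,"ax": 0,"ay": 0,"az": 0,"grip": 0.3},
  {"dx": 0,"dy": 0,"dz": 0,"ax": 0,"ay": 0,"az": 0,"grip": 0.3},
])

```text
clock: 2.63
position: [0.6733, 0.1758, 0.2379]
ee_rot: [0.0, 0.092, 0.996, 0.0]
contact_force: [1.1, -0.3, 0.1]
width: 0.0598
gripper_force: 0.0
```

Call:
jog_arm([
  {"dx": 0,"dy": 0,"dz": 7,"ax": 0,"ay": 0,"az": 0,"grip": 0.3},
  {"dx": 0,"dy": 0,"dz": 7,"ax": 0,"ay": 0,"az": 0,"grip": 0.3},
  {"dx": 0,"dy": 0,"dz": 5,"ax": 0,"ay": 0,"az": 0,"grip": 0.3},
  {"dx": 0,"dy": 0,"dz": 0,"ax": 0,"ay": 0,"az": 0,"grip": 0.3},
  {"dx": 0,"dy": 0,"dz": 0,"ax": 0,"ay": 0,"az": 0,"grip": 0.3},
])

```text
clock: 3.05
position: [0.6733, 0.1753, 0.2177]
ee_rot: [-0.0, 0.092, 0.996, -0.0]
contact_force: [0.4, 0.9, 0.2]
width: 0.0595
gripper_force: 0.0
```

Close (4 mm lower) with a low force.

Call:
jog_arm([
  {"dx": 0,"dy": 0,"dz": 4,"ax": 0,"ay": 0,"az": 0,"grip": 0.5},
  {"dx": 0,"dy": 0,"dz": 0,"ax": 0,"ay": 0,"az": 0,"grip": 0.7},
  {"dx": 0,"dy": 0,"dz": 0,"ax": 0,"ay": 0,"az": 0,"grip": 0.8},
  {"dx": 0,"dy": 0,"dz": 0,"ax": 0,"ay": 0,"az": 0,"grip": 0.9},
  {"dx": 0,"dy": 0,"dz": 0,"ax": 0,"ay": 0,"az": 0,"grip": 0.9},
  {"dx": 0,"dy": 0,"dz": 0,"ax": 0,"ay": 0,"az": 0,"grip": 0.9},
  {"dx": 0,"dy": 0,"dz": 0,"ax": 0,"ay": 0,"az": 0,"grip": 0.9},
], grip_force=25)

```text
clock: 3.63
position: [0.6735, 0.1755, 0.2144]
ee_rot: [0.0, 0.092, 0.996, 0.0]
contact_force: [0.7, 1.5, 0.6]
width: 0.0141
gripper_force: 24.4
```

```bash
python3 - <<'E'
from h import *
s=load('pics/scene0.png');p=onz(s,190+145/3,100+369/3,.024);tip=np.array([.5136,.0259,0])+U*.1296
print(p,tip,(p-tip)@U,(p-tip)@V)
E
```

```text
[0.65019463 0.05480398 0.024     ] [0.64098854 0.00206053 0.        ] -0.0006529708778907507 0.0535368835639039
```

Call:
jog_arm([
  {"dx": 0,"dy": -8,"dz": 0,"ax": 0,"ay": 0,"az": 0,"grip": 0.9},
  {"dx": 0,"dy": -8,"dz": 0,"ax": 0,"ay": 0,"az": 0,"grip": 0.9},
  {"dx": 0,"dy": -8,"dz": 0,"ax": 0,"ay": 0,"az": 0,"grip": 0.9},
  {"dx": 0,"dy": -6,"dz": 0,"ax": 0,"ay": 0,"az": 0,"grip": 0.9},
  {"dx": 0,"dy": 0,"dz": 0,"ax": 0,"ay": 0,"az": 0,"grip": 0.9},
])

```text
clock: 4.05
position: [0.6676, 0.1438, 0.2143]
ee_rot: [-0.0, 0.093, 0.996, -0.001]
contact_force: [-0.9, -1.1, 1.3]
width: 0.0142
gripper_force: 24.6
```

Call:
jog_arm([
  {"dx": 0,"dy": -6,"dz": 0,"ax": 0,"ay": 0,"az": 0,"grip": 0.9},
  {"dx": 0,"dy": -6,"dz": 0,"ax": 0,"ay": 0,"az": 0,"grip": 0.9},
  {"dx": 0,"dy": -3,"dz": 0,"ax": 0,"ay": 0,"az": 0,"grip": 0.9},
  {"dx": 0,"dy": 0,"dz": 0,"ax": 0,"ay": 0,"az": 0,"grip": 0.9},
])

```text
clock: 4.38
position: [0.665, 0.1301, 0.2143]
ee_rot: [-0.0, 0.092, 0.996, -0.001]
contact_force: [-1.0, -1.8, 1.4]
width: 0.014
gripper_force: 24.7
```

Call:
jog_arm([
  {"dx": 0,"dy": -1.5,"dz": 0,"ax": 0,"ay": 0,"az": 0,"grip": 0.9},
  {"dx": 0,"dy": -1.5,"dz": 0,"ax": 0,"ay": 0,"az": 0,"grip": 0.9},
  {"dx": 0,"dy": 0,"dz": 0,"ax": 0,"ay": 0,"az": 0,"grip": 0.9},
])

```text
clock: 4.63
position: [0.6646, 0.1282, 0.2143]
ee_rot: [0.0, 0.092, 0.996, 0.0]
contact_force: [-0.5, 0.7, 1.9]
width: 0.0141
gripper_force: 24.7
```

Call:
jog_arm([
  {"dx": 0,"dy": -1.5,"dz": 0,"ax": 0,"ay": 0,"az": 0,"grip": 0.9},
  {"dx": 0,"dy": -1.5,"dz": 0,"ax": 0,"ay": 0,"az": 0,"grip": 0.9},
  {"dx": 0,"dy": 0,"dz": 0,"ax": 0,"ay": 0,"az": 0,"grip": 0.9},
])

```text
clock: 4.88
position: [0.6641, 0.1255, 0.2143]
ee_rot: [0.0, 0.092, 0.996, 0.0]
contact_force: [-0.5, 3.0, 1.9]
width: 0.0143
gripper_force: 24.8
```

Call:
jog_arm([
  {"dx": 0,"dy": -1.5,"dz": 0,"ax": 0,"ay": 0,"az": 0,"grip": 0.9},
  {"dx": 0,"dy": 0,"dz": 0,"ax": 0,"ay": 0,"az": 0,"grip": 0.9},
])

```text
clock: 5.05
position: [0.664, 0.125, 0.2143]
ee_rot: [0.0, 0.093, 0.996, 0.002]
contact_force: [0.8, 6.5, 1.8]
width: 0.0137
gripper_force: 24.9
```

Call:
jog_arm([
  {"dx": 0,"dy": -1.5,"dz": 0,"ax": 0,"ay": 0,"az": 0,"grip": 0.9},
  {"dx": 0,"dy": 0,"dz": 0,"ax": 0,"ay": 0,"az": 0,"grip": 0.9},
])

```text
clock: 5.22
position: [0.6638, 0.1245, 0.2143]
ee_rot: [0.001, 0.093, 0.996, 0.003]
contact_force: [0.9, 10.0, 0.9]
width: 0.0142
gripper_force: 25.0
```

Call:
jog_arm([
  {"dx": 0,"dy": -1.5,"dz": 0,"ax": 0,"ay": 0,"az": 0,"grip": 0.9},
  {"dx": 0,"dy": 0,"dz": 0,"ax": 0,"ay": 0,"az": 0,"grip": 0.9},
])

```text
clock: 5.38
position: [0.6637, 0.1242, 0.2144]
ee_rot: [0.001, 0.093, 0.996, 0.004]
contact_force: [0.9, 13.6, 1.0]
width: 0.0138
gripper_force: 25.2
```

Call:
jog_arm([
  {"dx": 0,"dy": 2.5,"dz": 0,"ax": 0,"ay": 0,"az": 0,"grip": 0.9},
  {"dx": 0,"dy": 0,"dz": 0,"ax": 0,"ay": 0,"az": 0,"grip": 0.9},
  {"dx": 0,"dy": 0,"dz": 0,"ax": 0,"ay": 0,"az": 0,"grip": 0.5},
  {"dx": 0,"dy": 0,"dz": 0,"ax": 0,"ay": 0,"az": 0,"grip": 0.3},
  {"dx": 0,"dy": 0,"dz": 0,"ax": 0,"ay": 0,"az": 0,"grip": 0.3},
  {"dx": 0,"dy": 0,"dz": 0,"ax": 0,"ay": 0,"az": 0,"grip": 0.3},
  {"dx": 0,"dy": 0,"dz": -10,"ax": 0,"ay": 0,"az": 0,"grip": 0.3},
  {"dx": 0,"dy": 0,"dz": -20,"ax": 0,"ay": 0,"az": 0,"grip": 0.3},
  {"dx": 0,"dy": 0,"dz": -30,"ax": 0,"ay": 0,"az": 0,"grip": 0.3},
  {"dx": 0,"dy": 0,"dz": 0,"ax": 0,"ay": 0,"az": 0,"grip": 0.3},
])

```text
clock: 6.22
position: [0.6657, 0.1231, 0.2808]
ee_rot: [0.005, 0.092, 0.996, 0.001]
contact_force: [0.7, -0.2, 1.6]
width: 0.0599
gripper_force: 0.0
```

```bash
python3 - <<'E'
from h import *
d=np.array([U[0]*.574,U[1]*.574,-.819])
B=np.array([.5136,.0259,.230])
st=sensors.get_state();print(st['qpos'])
for back in(.10,.03): 
    print(back,B-d*(back+.1734));delta(B-d*(back+.1734),target(d,V),st)
E
```

```text
[ 8.02259018e-02  5.05288566e-01  1.45552452e+00 -2.95219411e-04
  1.16973432e+00 -1.30537231e+00]
0.1 [0.35934624 0.05476702 0.4539146 ]
shift mm [ 286.7 -123.1 -176.6] in final axes [ 136.9 -123.5 -307.4] turn units [ 0.024 -5.735 -0.008]
0.03 [0.39884062 0.04737605 0.3965846 ]
shift mm [ 247.1 -123.2 -118.8] in final axes [ 136.9 -123.5 -237.4] turn units [ 0.024 -5.735 -0.008]
```

Call:
jog_arm([
  {"dx": 20,"dy": 0,"dz": -25,"ax": 0,"ay": 0,"az": 0,"grip": 1},
  {"dx": 30,"dy": 0,"dz": -25,"ax": 0,"ay": 0,"az": 0,"grip": 1},
  {"dx": 30,"dy": 0,"dz": -25,"ax": 0,"ay": 0,"az": 0,"grip": 1},
  {"dx": 30,"dy": 0,"dz": -25,"ax": 0,"ay": 0,"az": 0,"grip": 1},
  {"dx": 30,"dy": 0,"dz": -25,"ax": 0,"ay": 0,"az": 0,"grip": 1},
  {"dx": 30,"dy": 0,"dz": -25,"ax": 0,"ay": 0,"az": 0,"grip": 1},
  {"dx": 30,"dy": 0,"dz": -26,"ax": 0,"ay": 0,"az": 0,"grip": 1},
  {"dx": 30,"dy": -23,"dz": 0,"ax": 0,"ay": 0,"az": 0,"grip": 1},
  {"dx": 30,"dy": -25,"dz": 0,"ax": 0,"ay": 0,"az": 0,"grip": 1},
  {"dx": 27,"dy": -25,"dz": 0,"ax": 0,"ay": 0,"az": 0,"grip": 1},
  {"dx": 0,"dy": -25,"dz": 0,"ax": 0,"ay": 0,"az": 0,"grip": 1},
  {"dx": 0,"dy": -25,"dz": 0,"ax": 0,"ay": -0.7,"az": 0,"grip": 1},
  {"dx": 0,"dy": 0,"dz": 0,"ax": 0,"ay": -1,"az": 0,"grip": 1},
  {"dx": 0,"dy": 0,"dz": 0,"ax": 0,"ay": -1,"az": 0,"grip": 1},
  {"dx": 0,"dy": 0,"dz": 0,"ax": 0,"ay": -1,"az": 0,"grip": 1},
  {"dx": 0,"dy": 0,"dz": 0,"ax": 0,"ay": -1,"az": 0,"grip": 1},
  {"dx": 0,"dy": 0,"dz": 0,"ax": 0,"ay": -1,"az": 0,"grip": 1},
  {"dx": 0,"dy": 0,"dz": 0,"ax": 0,"ay": 0,"az": 0,"grip": 1},
  {"dx": 0,"dy": 0,"dz": 0,"ax": 0,"ay": 0,"az": 0,"grip": 1},
])

```text
clock: 7.8
position: [0.3579, 0.0551, 0.4504]
ee_rot: [0.292, 0.088, 0.952, -0.027]
contact_force: [-0.4, -0.2, -0.5]
width: -0.0001
gripper_force: 0.0
```

```bash
cat >> h.py <<'E'
d=np.array([U[0]*.574,U[1]*.574,-.819]); B=np.array([.5136,.0259,.230])
E
python3 - <<'E'
from h import *
st=sensors.get_state();print(st['qpos'])
delta(B-d*(.03+.1734),target(d,V),st)
a=grab('scene','pics/s3.png')['image'][70:260,130:300];b=grab('top','pics/t3.png')['image'][100:250,160:300]
a=cv2.resize(a,None,fx=2.6,fy=2.6);b=cv2.resize(b,None,fx=2.5,fy=2.5)
c=np.zeros((500,a.shape[1]+b.shape[1],3),np.uint8);c[:a.shape[0],:a.shape[1]]=a;c[:b.shape[0],a.shape[1]:]=b;cv2.imwrite('pics/c3.png',c[:,:,::-1]);print(c.shape)
E
```

```text
[ 0.02131987 -0.23643496  2.0010819  -0.16110509  0.79814364 -1.28663383]
shift mm [-4.4 -0.  67.9] in final axes [-3.3 -0.  68. ] turn units [ 0.    -0.153  0.004]
(500, 792, 3)
```

View pics/c3.png

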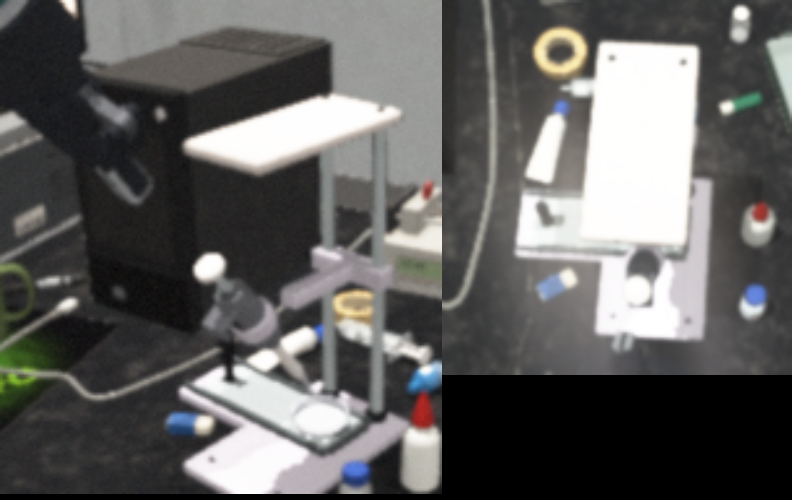

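```bash
python3 - <<'E'
from h import *
s=load('pics/s3.png');t=load('pics/t3.png');p=onz(s,130+322/2.6,70+418/2.6,.024);tip=B+d*.226
print(p,tip,(p-tip)@U,(p-tip)@V)
print(tri(s,(130+209/2.6,70+267/2.6),t,(160+196/2.5,100+290/2.5)))
delta(B-d*(.012+.1734),target(d,V))
E
```

```text
[0.63844257 0.00158397 0.024     ] [0.64111042 0.00203772 0.044906  ] -0.0025388629418876376 -0.0009367530589395477
(array([0.51252583, 0.02592339, 0.22831286]), np.float64(0.0011394837189513537))
shift mm [-3.5 -0.2 85.5] in final axes [-2.1 -0.2 85.5] turn units [-0.    -0.15  -0.002]
```

Carriage is home (dish within about 1–2 mm of the tip). Approaching the button along its axis.

Call:
jog_arm([
  {"dx": 0,"dy": 0,"dz": 15,"ax": 0,"ay": -0.15,"az": 0,"grip": 1},
  {"dx": -2,"dy": 0,"dz": 25,"ax": 0,"ay": 0,"az": 0,"grip": 1},
  {"dx": 0,"dy": 0,"dz": 25,"ax": 0,"ay": 0,"az": 0,"grip": 1},
  {"dx": 0,"dy": 0,"dz": 15,"ax": 0,"ay": 0,"az": 0,"grip": 1},
  {"dx": 0,"dy": 0,"dz": 0,"ax": 0,"ay": 0,"az": 0,"grip": 1},
  {"dx": 0,"dy": 0,"dz": 0,"ax": 0,"ay": 0,"az": 0,"grip": 1},
  {"dx": 0,"dy": 0,"dz": 0,"ax": 0,"ay": 0,"az": 0,"grip": 1},
])

```text
clock: 8.48
position: [0.4061, 0.0463, 0.3865]
ee_rot: [0.3, 0.088, 0.949, -0.028]
contact_force: [-0.1, -0.0, 0.3]
width: -0.0001
gripper_force: 0.0
```

```bash
cat >> h.py <<'E'
def rep():
    st=sensors.get_state();R=rot(st['ee_rot']);tp=st['position']+.1734*R.as_matrix()[:,2];e=tp-B;w=np.cross(V,d)
    print('t%.2f depth mm %.1f  lat V %.1f  lat perp %.1f  axial F %.1f'%(st['clock'],e@d*1e3,e@V*1e3,e@w*1e3,-st['contact_force']@d),st['contact_force'].round(1),'tilt err',round(float(np.degrees(np.arccos(min(1,R.as_matrix()[:,2]@d/np.linalg.norm(d))))),2))
E
python3 - <<'E'
from h import *
rep(); delta(B-d*.1734,target(d,V))
a=grab('scene','pics/s4.png')['image'][90:220,150:270];b=grab('top','pics/t4.png')['image'][150:250,190:290]
a=cv2.resize(a,None,fx=3.3,fy=3.3,interpolation=2);b=cv2.resize(b,None,fx=4,fy=4,interpolation=2)
c=np.zeros((430,a.shape[1]+b.shape[1],3),np.uint8);c[:a.shape[0],:a.shape[1]]=a;c[:b.shape[0],a.shape[1]:]=b;cv2.imwrite('pics/c4.png',c[:,:,::-1]);print(c.shape)
E
```

```text
t8.48 depth mm -17.6  lat V 0.3  lat perp -0.5  axial F 0.4 [-0.1 -0.   0.3] tilt err 0.09
shift mm [ 0.3 -0.3 17.6] in final axes [ 0.2 -0.3 17.6] turn units [ 0.     0.015 -0.002]
(430, 796, 3)
```

View pics/c4.png

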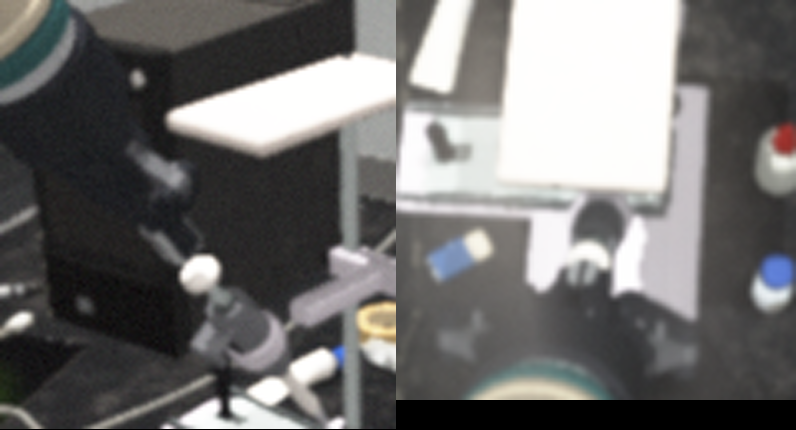

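Fingertips (about (190,255) in the left crop) are aligned with the button at (200,272), and the roof is clear. Now advancing slowly.

Call:
jog_arm([
  {"dx": 0,"dy": 0,"dz": 5,"ax": 0,"ay": 0,"az": 0,"grip": 1},
  {"dx": 0,"dy": 0,"dz": 5,"ax": 0,"ay": 0,"az": 0,"grip": 1},
  {"dx": 0,"dy": 0,"dz": 2,"ax": 0,"ay": 0,"az": 0,"grip": 1},
  {"dx": 0,"dy": 0,"dz": 0,"ax": 0,"ay": 0,"az": 0,"grip": 1},
  {"dx": 0,"dy": 0,"dz": 0,"ax": 0,"ay": 0,"az": 0,"grip": 1},
])

```text
clock: 9.0
position: [0.4124, 0.0451, 0.3757]
ee_rot: [0.3, 0.088, 0.949, -0.028]
contact_force: [-0.1, 0.0, -0.1]
width: -0.0003
gripper_force: 0.0
```

Call:
jog_arm([
  {"dx": 0,"dy": 0,"dz": 1.5,"ax": 0,"ay": 0,"az": 0,"grip": 1},
  {"dx": 0,"dy": 0,"dz": 1.5,"ax": 0,"ay": 0,"az": 0,"grip": 1},
  {"dx": 0,"dy": 0,"dz": 0,"ax": 0,"ay": 0,"az": 0,"grip": 1},
  {"dx": 0,"dy": 0,"dz": 0,"ax": 0,"ay": 0,"az": 0,"grip": 1},
])

```text
clock: 9.33
position: [0.4141, 0.0448, 0.3734]
ee_rot: [0.3, 0.088, 0.949, -0.028]
contact_force: [0.2, 0.0, 0.2]
width: 0.0002
gripper_force: 0.0
```

Call:
jog_arm([
  {"dx": 0,"dy": 0,"dz": 1.5,"ax": 0,"ay": 0,"az": 0,"grip": 1},
  {"dx": 0,"dy": 0,"dz": 1.5,"ax": 0,"ay": 0,"az": 0,"grip": 1},
  {"dx": 0,"dy": 0,"dz": 0,"ax": 0,"ay": 0,"az": 0,"grip": 1},
  {"dx": 0,"dy": 0,"dz": 0,"ax": 0,"ay": 0,"az": 0,"grip": 1},
])

```text
clock: 9.67
position: [0.4159, 0.0445, 0.3711]
ee_rot: [0.3, 0.088, 0.949, -0.028]
contact_force: [-0.2, -0.6, 0.9]
width: 0.0002
gripper_force: 0.4
```

```bash
python3 -c "
from h import *
rep()"
```

```text
t9.67 depth mm 0.8  lat V 0.3  lat perp 0.2  axial F 0.8 [-0.2 -0.6  0.9] tilt err 0.09
```

Call:
jog_arm([
  {"dx": 0,"dy": 0,"dz": 1.5,"ax": 0,"ay": 0,"az": 0,"grip": 1},
  {"dx": 0,"dy": 0,"dz": 1.5,"ax": 0,"ay": 0,"az": 0,"grip": 1},
  {"dx": 0,"dy": 0,"dz": 1.5,"ax": 0,"ay": 0,"az": 0,"grip": 1},
  {"dx": 0,"dy": 0,"dz": 0,"ax": 0,"ay": 0,"az": 0,"grip": 1},
  {"dx": 0,"dy": 0,"dz": 0,"ax": 0,"ay": 0,"az": 0,"grip": 1},
])

```text
clock: 10.08
position: [0.4184, 0.044, 0.3673]
ee_rot: [0.3, 0.088, 0.949, -0.028]
contact_force: [-0.9, 0.3, 0.7]
width: -0.0003
gripper_force: 0.5
```

Call:
jog_arm([
  {"dx": 0,"dy": 0,"dz": 1,"ax": 0,"ay": 0,"az": 0,"grip": 1},
  {"dx": 0,"dy": 0,"dz": 0,"ax": 0,"ay": 0,"az": 0,"grip": 1},
  {"dx": 0,"dy": 0,"dz": 0,"ax": 0,"ay": 0,"az": 0,"grip": 1},
])

```text
clock: 10.33
position: [0.4189, 0.0439, 0.3666]
ee_rot: [0.3, 0.088, 0.949, -0.028]
contact_force: [0.2, 0.1, 0.4]
width: 0.0001
gripper_force: 0.6
```

```bash
python3 -c "
from h import *
rep()"
```

```text
t10.33 depth mm 6.3  lat V 0.3  lat perp 0.3  axial F 0.2 [0.2 0.1 0.4] tilt err 0.08
```

Call:
jog_arm([
  {"dx": 0,"dy": 0,"dz": 0.8,"ax": 0,"ay": 0,"az": 0,"grip": 1},
  {"dx": 0,"dy": 0,"dz": 0,"ax": 0,"ay": 0,"az": 0,"grip": 1},
  {"dx": 0,"dy": 0,"dz": 0,"ax": 0,"ay": 0,"az": 0,"grip": 1},
])

```text
clock: 10.58
position: [0.4194, 0.0438, 0.3659]
ee_rot: [0.3, 0.088, 0.949, -0.028]
contact_force: [-1.1, 0.7, 0.9]
width: -0.0001
gripper_force: 0.6
```

Call:
jog_arm([
  {"dx": 0,"dy": 0,"dz": 0.8,"ax": 0,"ay": 0,"az": 0,"grip": 1},
  {"dx": 0,"dy": 0,"dz": 0,"ax": 0,"ay": 0,"az": 0,"grip": 1},
  {"dx": 0,"dy": 0,"dz": 0,"ax": 0,"ay": 0,"az": 0,"grip": 1},
])

```text
clock: 10.83
position: [0.4198, 0.0437, 0.3653]
ee_rot: [0.3, 0.088, 0.949, -0.028]
contact_force: [-1.3, 1.0, 3.7]
width: 0.0001
gripper_force: 1.3
```

```bash
python3 -c "
from h import *
rep()"
```

```text
t10.83 depth mm 7.8  lat V 0.3  lat perp 0.3  axial F 3.8 [-1.3  1.   3.7] tilt err 0.09
```

Call:
jog_arm([
  {"dx": 0,"dy": 0,"dz": 0.3,"ax": 0,"ay": 0,"az": 0,"grip": 1},
  {"dx": 0,"dy": 0,"dz": 0,"ax": 0,"ay": 0,"az": 0,"grip": 1},
])

```text
clock: 11.0
position: [0.4199, 0.0437, 0.3652]
ee_rot: [0.3, 0.088, 0.949, -0.028]
contact_force: [-2.0, 0.2, 3.9]
width: -0.0002
gripper_force: 2.3
```

```bash
python3 -c "
from h import *
rep()"
```

```text
t11.00 depth mm 8.0  lat V 0.3  lat perp 0.2  axial F 4.4 [-2.   0.2  3.9] tilt err 0.09
```

At the first stop with about 4.4 N (within 3–9 N). Hold still for about 1.2 s.

Call:
jog_arm([
  {"dx": 0,"dy": 0,"dz": 0,"ax": 0,"ay": 0,"az": 0,"grip": 1},
  {"dx": 0,"dy": 0,"dz": 0,"ax": 0,"ay": 0,"az": 0,"grip": 1},
  {"dx": 0,"dy": 0,"dz": 0,"ax": 0,"ay": 0,"az": 0,"grip": 1},
  {"dx": 0,"dy": 0,"dz": 0,"ax": 0,"ay": 0,"az": 0,"grip": 1},
  {"dx": 0,"dy": 0,"dz": 0,"ax": 0,"ay": 0,"az": 0,"grip": 1},
  {"dx": 0,"dy": 0,"dz": 0,"ax": 0,"ay": 0,"az": 0,"grip": 1},
  {"dx": 0,"dy": 0,"dz": 0,"ax": 0,"ay": 0,"az": 0,"grip": 1},
  {"dx": 0,"dy": 0,"dz": 0,"ax": 0,"ay": 0,"az": 0,"grip": 1},
  {"dx": 0,"dy": 0,"dz": 0,"ax": 0,"ay": 0,"az": 0,"grip": 1},
  {"dx": 0,"dy": 0,"dz": 0,"ax": 0,"ay": 0,"az": 0,"grip": 1},
  {"dx": 0,"dy": 0,"dz": 0,"ax": 0,"ay": 0,"az": 0,"grip": 1},
  {"dx": 0,"dy": 0,"dz": 0,"ax": 0,"ay": 0,"az": 0,"grip": 1},
  {"dx": 0,"dy": 0,"dz": 0,"ax": 0,"ay": 0,"az": 0,"grip": 1},
  {"dx": 0,"dy": 0,"dz": 0,"ax": 0,"ay": 0,"az": 0,"grip": 1},
])

```text
clock: 12.17
position: [0.42, 0.0437, 0.365]
ee_rot: [0.3, 0.088, 0.949, -0.028]
contact_force: [-3.8, 1.6, 4.8]
width: 0.0001
gripper_force: 3.1
```

```bash
python3 -c "
from h import *
rep()"
```

```text
t12.17 depth mm 8.1  lat V 0.3  lat perp 0.3  axial F 6.3 [-3.8  1.6  4.8] tilt err 0.09
```

Call:
jog_arm([
  {"dx": 0,"dy": 0,"dz": 1.2,"ax": 0,"ay": 0,"az": 0,"grip": 1},
  {"dx": 0,"dy": 0,"dz": 1.2,"ax": 0,"ay": 0,"az": 0,"grip": 1},
  {"dx": 0,"dy": 0,"dz": 1.2,"ax": 0,"ay": 0,"az": 0,"grip": 1},
  {"dx": 0,"dy": 0,"dz": 1.2,"ax": 0,"ay": 0,"az": 0,"grip": 1},
  {"dx": 0,"dy": 0,"dz": 1.2,"ax": 0,"ay": 0,"az": 0,"grip": 1},
  {"dx": 0,"dy": 0,"dz": 0,"ax": 0,"ay": 0,"az": 0,"grip": 1},
])

```text
clock: 12.67
position: [0.4233, 0.0431, 0.3603]
ee_rot: [0.3, 0.088, 0.949, -0.028]
contact_force: [-7.1, 1.8, 8.0]
width: -0.0
gripper_force: 5.5
```

```bash
python3 -c "
from h import *
rep()"
```

```text
t12.67 depth mm 13.9  lat V 0.3  lat perp 0.2  axial F 10.7 [-7.1  1.8  8. ] tilt err 0.1
```

Call:
jog_arm([
  {"dx": 0,"dy": 0,"dz": 1,"ax": 0,"ay": 0,"az": 0,"grip": 1},
  {"dx": 0,"dy": 0,"dz": 1,"ax": 0,"ay": 0,"az": 0,"grip": 1},
  {"dx": 0,"dy": 0,"dz": 0,"ax": 0,"ay": 0,"az": 0,"grip": 1},
])

```text
clock: 12.92
position: [0.4243, 0.0429, 0.3588]
ee_rot: [0.301, 0.088, 0.949, -0.028]
contact_force: [-9.0, 1.0, 10.7]
width: -0.0
gripper_force: 6.3
```

Call:
jog_arm([
  {"dx": 0,"dy": 0,"dz": 0.8,"ax": 0,"ay": 0,"az": 0,"grip": 1},
  {"dx": 0,"dy": 0,"dz": 0,"ax": 0,"ay": 0,"az": 0,"grip": 1},
])

```text
clock: 13.08
position: [0.4247, 0.0428, 0.3583]
ee_rot: [0.301, 0.088, 0.949, -0.028]
contact_force: [-7.4, 2.1, 11.5]
width: 0.0001
gripper_force: 6.6
```

```bash
python3 -c "
from h import *
rep()"
```

```text
t13.08 depth mm 16.4  lat V 0.3  lat perp 0.2  axial F 13.7 [-7.4  2.1 11.5] tilt err 0.11
```

Call:
jog_arm([
  {"dx": 0,"dy": 0,"dz": 0.6,"ax": 0,"ay": 0,"az": 0,"grip": 1},
  {"dx": 0,"dy": 0,"dz": 0,"ax": 0,"ay": 0,"az": 0,"grip": 1},
  {"dx": 0,"dy": 0,"dz": 0,"ax": 0,"ay": 0,"az": 0,"grip": 1},
])

```text
clock: 13.33
position: [0.4248, 0.0428, 0.358]
ee_rot: [0.301, 0.088, 0.949, -0.028]
contact_force: [-10.2, 2.0, 12.1]
width: 0.0001
gripper_force: 8.0
```

```bash
python3 -c "
from h import *
rep()"
```

```text
t13.33 depth mm 16.7  lat V 0.3  lat perp 0.2  axial F 15.9 [-10.2   2.   12.1] tilt err 0.12
```

Call:
jog_arm([
  {"dx": 0,"dy": 0,"dz": 0.4,"ax": 0,"ay": 0,"az": 0,"grip": 1},
  {"dx": 0,"dy": 0,"dz": 0,"ax": 0,"ay": 0,"az": 0,"grip": 1},
  {"dx": 0,"dy": 0,"dz": 0,"ax": 0,"ay": 0,"az": 0,"grip": 1},
])

```text
clock: 13.58
position: [0.4249, 0.0428, 0.3579]
ee_rot: [0.301, 0.088, 0.949, -0.028]
contact_force: [-12.0, 2.8, 15.0]
width: -0.0001
gripper_force: 9.5
```

```bash
python3 -c "
from h import *
rep()"
```

```text
t13.58 depth mm 16.8  lat V 0.3  lat perp 0.1  axial F 19.4 [-12.    2.8  15. ] tilt err 0.13
```

Force is rising with no travel, so this is the hard stop (about 19 N). Hold for half a second, then back off along the axis.

Call:
jog_arm([
  {"dx": 0,"dy": 0,"dz": 0,"ax": 0,"ay": 0,"az": 0,"grip": 1},
  {"dx": 0,"dy": 0,"dz": 0,"ax": 0,"ay": 0,"az": 0,"grip": 1},
  {"dx": 0,"dy": 0,"dz": 0,"ax": 0,"ay": 0,"az": 0,"grip": 1},
  {"dx": 0,"dy": 0,"dz": 0,"ax": 0,"ay": 0,"az": 0,"grip": 1},
  {"dx": 0,"dy": 0,"dz": -3,"ax": 0,"ay": 0,"az": 0,"grip": 1},
  {"dx": 0,"dy": 0,"dz": -4,"ax": 0,"ay": 0,"az": 0,"grip": 1},
  {"dx": 0,"dy": 0,"dz": -5,"ax": 0,"ay": 0,"az": 0,"grip": 1},
  {"dx": 0,"dy": 0,"dz": -5,"ax": 0,"ay": 0,"az": 0,"grip": 1},
  {"dx": 0,"dy": 0,"dz": -10,"ax": 0,"ay": 0,"az": 0,"grip": 1},
  {"dx": 0,"dy": 0,"dz": -20,"ax": 0,"ay": 0,"az": 0,"grip": 1},
  {"dx": 0,"dy": 0,"dz": -30,"ax": 0,"ay": 0,"az": 0,"grip": 1},
  {"dx": 0,"dy": 0,"dz": -20,"ax": 0,"ay": 0,"az": 0,"grip": 1},
  {"dx": 0,"dy": 0,"dz": 0,"ax": 0,"ay": 0,"az": 0,"grip": 1},
  {"dx": 0,"dy": 0,"dz": 0,"ax": 0,"ay": 0,"az": 0,"grip": 1},
])

```text
clock: 14.75
position: [0.3705, 0.053, 0.4366]
ee_rot: [0.301, 0.088, 0.949, -0.028]
contact_force: [0.0, 0.2, 0.0]
width: 0.0001
gripper_force: 0.0
```

```bash
python3 - <<'E'
from h import *
rep()
a=grab('scene','pics/s5.png')['image'][70:290,150:310];b=grab('top','pics/t5.png')['image'][100:250,160:300]
a=cv2.resize(a,None,fx=2.5,fy=2.5);b=cv2.resize(b,None,fx=2.5,fy=2.5)
c=np.zeros((550,a.shape[1]+b.shape[1],3),np.uint8);c[:a.shape[0],:a.shape[1]]=a;c[:b.shape[0],a.shape[1]:]=b;cv2.imwrite('pics/c5.png',c[:,:,::-1])
E
```

```text
t14.75 depth mm -79.4  lat V 0.4  lat perp 0.2  axial F 0.0 [0.  0.2 0. ] tilt err 0.16
```

View pics/c5.png

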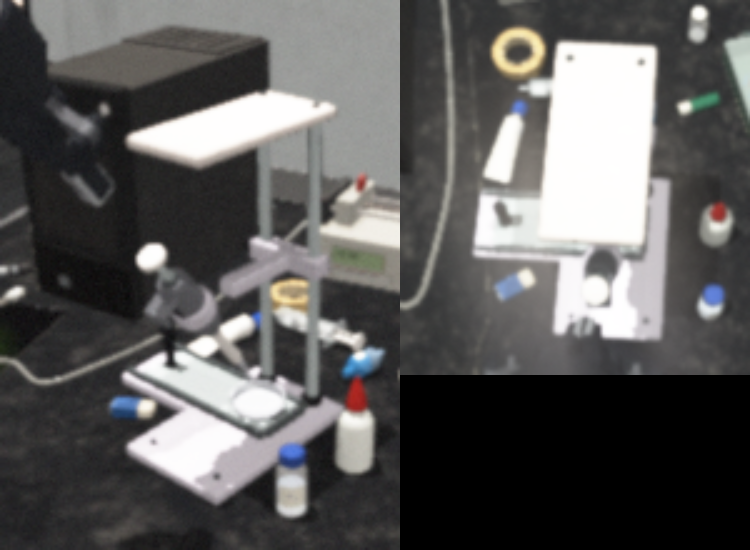

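The button is back up at (152,257) in the left crop. The dish is under the tip at (258,403), the vial and bottle haven't moved, and the robot is clear.

```bash
python3 -c "
from rig import manip
print(manip.sign_off())"
```

```text
the job is handed in; nothing more can be done
None
```

The job is done and handed in: the carriage is fully home, the button rested about 1.2 s at the first stop (4–6 N) and over half a second at the second stop (about 19 N), then came all the way up, and the vial and dropper bottle did not move.

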